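# Level the parts balance

### The arm

A 6-joint arm with a two-finger parallel gripper is mounted at the origin on a cart in front of the work surface, level with it; the furniture and walls round the work are solid. World frame = base frame: x ahead of the robot, y to its left, z up, the work surface at z = 0. Lengths are in m, angles in rad, forces in N, time in s.
With the tool pointing down it reaches from about 0.25 to 0.8 m from the base axis. Payload 8.5 kg.
Tool frame: the origin (TCP) lies on the centre line of the jaws, within the pads' length; the fingertips stand 8 mm ahead of it and the grasp point (between the pads) lies 11 mm behind it; z points along the fingers, y is the line along which they close (so a half turn about z gives the same grasp; the last joint's range is limited). The gripper opens to 85 mm and grips with 20 to 120 N. Pads are 22 mm wide; open, the fingers measure 114 mm over their backs; the gripper's body (76 mm by 85 mm) begins 54 mm behind the grasp point. The pads swing forward as they close: fully open they stand 13 mm farther back than shut.
Start: joints at [1.118, 0.238, -0.013, 1.319, 0, 1.571], TCP at [0.23, 0.472, 0.239] pointing down, gripper open.
Joint ranges: [-2.66, 2.66], [-1.03, 1.9], [-1.14, 1.46], [-1.82, 2.27], [-1.45, 1.34], [-3.14, 3.14]. Speed limits (rad/s): [2.22, 2.22, 2.79, 3.14, 3.14, 3.14].

### API

Orientations are given as a unit quaternion [x, y, z, w].
In Python, from bench import arm gives the robot as it stands.
- The arm moves only by the tool move_arm, never from a script. Its argument "moves" is a list of rows, each a list of 7 numbers: the shift along the tool's x, y, z scaled (see below), then the turn, a rotation vector about the tool's x, y, z scaled (see below), then the gripper's target within -1 to 1 (shut at 1, half-way at 0, fully open at -1). In form: [[x, y, z, rx, ry, rz, jaw], ...]. A call has 1 to 12 rows; each row shifts and turns the commanded pose from where the row before left it, along the tool's axes as they then stand; what a row does not reach is not made up. The controller multiplies each number of a shift by 0.03 m and each number of a turn by 5 degrees. A row lasts 1/10 s, in which the tool goes at most 50 mm and 8.59 degrees, less where a joint would pass 70% of its speed; a pose out of reach is approached as far as the arm can. A call with a number of a shift or a turn outside -1 to 1 is refused whole. A call with a gripper value outside its range is refused whole. The fingers move at their own pace and stop on an object; the grip force is fixed at half the most. Time passes only in rows, so rows that do not move let the fingers close. It gives the time, the measured TCP pose, the force, the opening and the grip force at its end, in the units of the state.
- arm.read_state(): the state, without advancing time (a new reading comes with each control period).
- arm.camera(name): name is "scene" or "top"; returns (picture, depth): 480x640x3 uint8, red, green, blue; 480x640 float32, m along the optical axis (not along the pixel's ray), 0 where there is no reading.
- arm.calibration(name): a dict with "mtx" (3x3 intrinsics, pixels), "extrinsics" (4x4, takes a point from camera to world coordinates). Camera axes: x right, y down, z forward; pixel columns grow to the right and rows downward; lengths in m; the calibration is good to about 2 mm. A picture is of the moment at which its call begins. calibration takes no time and is no camera call.
- arm.job_done(): hands the job in; it is judged then, once.
The state is a dict: "clock": time; "joint_pos": joint angles; "joint_velocities": joint speeds; "joint_torque": joint torques, N m; "ee_pos": TCP position; "ee_rot": TCP orientation; "wrist_force": force on the tool from outside, world axes, zero at the start; "moment": the same for the moment, N m; "gripper_width": finger opening in m; "gripper_force": force on a finger pad.
Only numpy, scipy, OpenCV 4.12 (cv2) and the standard library are available. Lean on these libraries where they do the work, as an engineer would, in place of code of your own. Each camera call takes 0.05 s, during which the arm holds its last target. There are 200 camera calls.

### The job

The parts balance is out of level: take the tall tin that stands beside the flat tin and set it in the empty ring of the other pan, leaving the other two tins in their pans. Then nudge the steel sliding weight along the beam, gently and without gripping it, until the beam sits level by itself with your hand away. Press gently on the balance throughout and leave the other things on the table alone.

Things in the scene. Friction and masses are not known exactly. Their poses are not given: they have to be found in the camera images.
- balance: Fixed stand of the balance: grey plate 130 x 190 x 14 mm with two cheeks that carry the beam. Origin: centre of the plate's underside, on the table. y runs along the beam towards the 'left' pan, x across it away from the robot, z up. The robot may bear on the balance with at most 12 N.
- pivot (a point): Middle of the pivot line (along the stand's x), 108 mm above the table, over the stand's centre. The level aluminium beam above it is a bar 20 mm wide (x), its top 138 mm above the table. Pans 170 mm (x) by 90 mm (y), rims 7 mm high, are centred 160 mm to the left and right, floors 50 mm above the table when level; straps 24 mm wide (x) join them to the beam 112 mm from the pivot.
- rocker (a joint): Tilt of the beam, rad: 0 level, positive = left (+y) pan up; stops at -0.05 and 0.05. Weak return spring (about 1 N m per rad in all, settles in 1 s): a small imbalance gives a small tilt, a large one lays it on a stop. A raised pan sinks under a press of 1 to 4 N. Pushing the sliding weight tips the beam too, so the tilt is true only when nothing touches it.
- weight (a joint): Place of the sliding weight on the beam, m: 0 above the pivot, positive towards the left pan; ends at -0.058 and 0.058. Starts near the left end. A friction brake holds it; it slides under a slow push of about 4 N along the beam, plus 4 N for each 0.1 m/s. It weighs 0.32 kg: 1 mm of slide changes the tilt of a beam that is off its stops by about 3 mrad; moved left, it lowers the left pan.
- weight_mid (a point): Centre of the sliding weight: plain steel block 44 mm across the beam (x), 40 mm along it (y), 40 mm high, its underside on the beam's top, with a thin cap 4 mm high. Push it on the flat flanks that face along the beam (a finger on each side of it, or the closed gripper); it cannot be lifted off.
- loose_tin_mid (a point): Centre (25 mm above its base) of the tall round tin to be moved: white with a screw-on lid, 46 mm diameter, 50 mm high, about 0.15 kg (filling varies by up to 15 %). It stands in the front ring of the pan that also holds the flat tin. Best grasped from above with the fingers closing along the beam.
- flat_tin_mid (a point): Centre (13 mm above its base) of the flat silver tin, 68 mm diameter, 26 mm high, about 0.30 kg; it stands at the rear of one pan, left or right, and stays there.
- tall_tin_mid (a point): Centre (25 mm above its base) of the other tall tin, like the first (46 x 50 mm, about 0.15 kg), alone at the rear of the other pan; it stays there.
- ring_left (a point): Centre of the locating ring in the left pan, on the pan's floor: ring of 50 mm inner diameter, 60 mm outer diameter, 5 mm high, at the front of the pan (42 mm towards the robot from the beam's centre line). Moves and tilts with the beam.
- ring_right (a point): The same in the right pan.
- rear_left (a point): Point on the left pan's floor at the rear, where a tin stands (40 mm behind the beam's centre line).
- rear_right (a point): The same in the right pan.
- strip_oak: Bystander: oak strip 34 x 270 x 16 mm lying on the table; origin at the centre of its underside, y along it.
- push_pad_1: Bystander: wooden push pad with an upright handle, 132 x 90 x 105 mm; origin at the centre of its underside.
- spanner_3: Bystander: combination spanner 32 x 135 x 9 mm; origin at the centre of its underside, y along it.
Mind the look-alikes: they are no part of the job. What is shaped like the part that bears tall_tin_mid but green is not meant. Leave any blue look-alike of the part that bears loose_tin_mid alone.

How it is judged:
By the outcome, as a careful person would: the job done as asked, in the order asked, and still so for the second after the job is handed in, with the robot touching nothing.
It also fails if it takes over 72 s, if anything falls off the work surface, if the arm or the gripper's body presses on something with over 40 N, if the wrist force passes 120 N, or if a joint passes its speed limit or range.

## Working session

There is one attempt and no reset: what is moved stays moved. The work goes in short steps, Python scripts to look and compute and a tool call to move; the robot and the scene stay as the last step left them, time stands still between calls to the robot, and variables do not carry over. Pictures are saved under pics/ and viewed, at most 10 in all, crops included, and the job is handed in when it is done.

Besides the shell and the picture viewer there is one more tool, called after ">>>" as name(argument=value, ...), one argument or row to a line, values as JSON. move_arm: Moves the arm, as the interface text tells. Shifts and turns lie within -1 to 1; 1 stands for 0.03 m of shift or 5 degrees of turn. Its arguments: {"type":"object","properties":{"moves":{"type":"array","items":{"type":"array","items":{"type":"number"}}}},"required":["moves"]}

```bash
mkdir -p pics; cat > h.py <<'E'
import numpy as np,cv2
from bench import arm
def grab(n):
    p,d=arm.camera(n);c=arm.calibration(n);K=np.array(c["mtx"]);T=np.array(c["extrinsics"])
    v,u=np.mgrid[0:480,0:640]
    P=np.stack([(u-K[0,2])/K[0,0]*d,(v-K[1,2])/K[1,1]*d,d],-1)@T[:3,:3].T+T[:3,3]
    P[d==0]=np.nan
    return p,d,P,K,T
def ray(K,T,u,v,z):
    r=T[:3,:3]@np.linalg.inv(K)@np.array([u,v,1.]);t=(z-T[2,3])/r[2];return T[:3,3]+t*r
def save(p,f): cv2.imwrite(f,p[...,::-1])
E
python3 - <<'E'
from h import *
s=arm.read_state();print({k:np.round(v,3).tolist() for k,v in s.items()})
for n in("scene","top"):
    p,d,P,K,T=grab(n);save(p,f"pics/{n}0.png");print(n,K.round(1).tolist(),T.round(3).tolist())
E
```

```text
{'clock': 0.0, 'joint_pos': [1.118, 0.239, -0.014, 1.319, -0.0, 1.571], 'joint_velocities': [-0.001, -0.001, 0.001, -0.001, -0.001, -0.001], 'joint_torque': [0.0, -53.878, 34.644, 0.018, 0.0, -0.0], 'ee_pos': [0.23, 0.472, 0.239], 'ee_rot': [0.224, 0.974, -0.001, -0.0], 'wrist_force': [1.044, 0.023, -0.307], 'moment': [-0.018, -0.059, 0.025], 'gripper_force': 0.0, 'gripper_width': 0.086}
scene [[579.4, 0.0, 310.3], [0.0, 579.4, 229.3], [0.0, 0.0, 1.0]] [[0.683, -0.491, 0.541, -0.158], [-0.73, -0.447, 0.517, -0.416], [-0.012, -0.748, -0.664, 0.923], [0.0, 0.0, 0.0, 1.0]]
top [[511.6, 0.0, 323.2], [0.0, 511.6, 238.7], [0.0, 0.0, 1.0]] [[0.027, -0.996, 0.081, 0.428], [-1.0, -0.027, -0.001, 0.221], [0.003, -0.081, -0.997, 1.288], [0.0, 0.0, 0.0, 1.0]]
```

View pics/scene0.png

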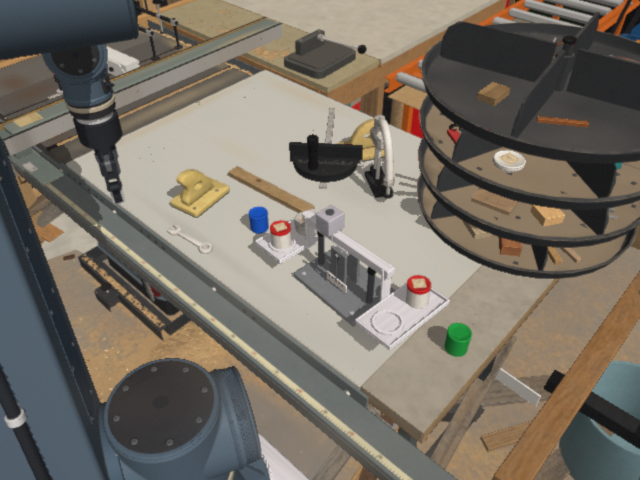

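View pics/top0.png

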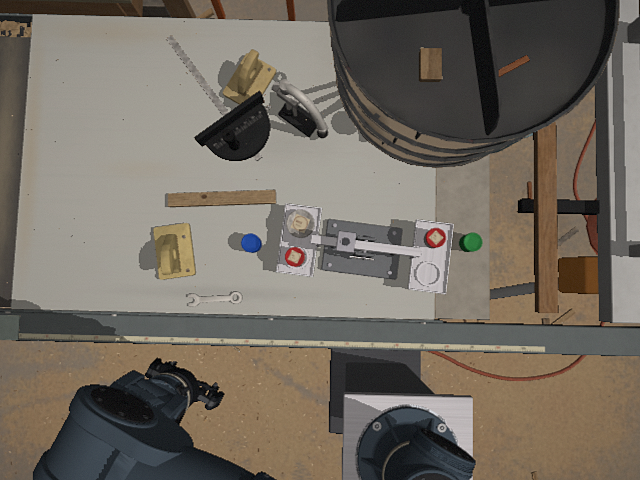

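The left pan (top image) holds the flat tin (300,222) and a white tin with a red lid (295,257). The right pan holds another red-lid tin (434,238) and the empty ring (427,273). The weight is at (346,242).
Candidates for the loose tin: white at (295,257), white at (434,238), blue at (252,243) and green at (471,242). I choose (295,257), which is white and beside the flat tin.

```bash
cat >> h.py <<'E'
def meas(tag=""):
    p,d,P,K,T=grab("top");o={}
    hsv=cv2.cvtColor(p,cv2.COLOR_RGB2HSV);H,S,V=cv2.split(hsv)
    red=(((H<8)|(H>172))&(S>120)&(V>80)).astype(np.uint8);red[:190]=0;red[310:]=0
    n,l,st,ce=cv2.connectedComponentsWithStats(red)
    for i in range(1,n):
        if st[i,4]>60:
            m=(l==i).astype(np.uint8);c,_=cv2.findContours(m,0,2);c=cv2.convexHull(max(c,key=cv2.contourArea));(u,v),r=cv2.minEnclosingCircle(c)
            z=np.nanmedian(P[...,2][m>0]);o[f"red{int(u)}"]=(u,v,r,z,ray(K,T,u,v,z).round(4).tolist())
    return o,p,d,P,K,T
E
python3 - <<'E'
from h import *
o,p,d,P,K,T=meas()
for k in o:print(k,o[k])
save(cv2.resize(p[190:300,230:490],None,fx=3,fy=3,interpolation=2),"pics/crop1.png")
Z=P[...,2]
# beam / weight by height
def rep(n,lo,hi,box):
    m=np.zeros(Z.shape,bool);x0,x1,y0,y1=box;m[y0:y1,x0:x1]=1;m&=(Z>lo)&(Z<hi)
    q=P[m];print(n,m.sum(),q.mean(0).round(4),q.min(0).round(3),q.max(0).round(3), cv2.minAreaRect(q[:,:2].astype(np.float32)))
rep("weight",.165,.2,(320,375,220,265))
rep("beam",.125,.15,(310,440,220,270))
rep("plate",.008,.02,(310,410,210,285))
rep("flat",.06,.08,(283,318,205,240))
rep("panL",.035,.05,(270,325,200,280))
rep("panR",.045,.07,(405,455,215,300))
E
```

```text
red595 (595.0, 234.0, 19.105072021484375, np.float64(-0.8124270098272672), [0.648, -0.9017, -0.8124])
red435 (435.4090881347656, 237.31817626953125, 9.737344741821289, np.float64(0.10749957907519014), [0.5337, -0.0396, 0.1075])
red294 (294.33831787109375, 256.5239562988281, 9.673493385314941, np.float64(0.09155517397310498), [0.4812, 0.2866, 0.0916])
weight 368 [0.5136 0.1712 0.1768] [0.491 0.151 0.166] [0.536 0.192 0.184] ((0.5140087604522705, 0.17112621665000916), (0.03982958942651749, 0.04390614479780197), 84.03973388671875)
beam 853 [0.5077 0.1146 0.1386] [0.486 0.    0.125] [0.532 0.248 0.15 ] ((0.5034069418907166, 0.12518779933452606), (0.2497209757566452, 0.03291242942214012), 83.74756622314453)
plate 2697 [0.5053 0.121  0.0142] [0.437 0.017 0.008] [0.604 0.224 0.02 ] ((0.5187375545501709, 0.12009129673242569), (0.21195924282073975, 0.14958956837654114), 83.95223999023438)
flat 628 [0.5631 0.2765 0.0675] [0.529 0.243 0.06 ] [0.597 0.311 0.075] ((0.5633419752120972, 0.275998592376709), (0.06636519730091095, 0.0663919448852539), 47.36156463623047)
panL 1428 [0.5173 0.2818 0.0432] [0.437 0.227 0.035] [0.614 0.333 0.05 ] ((0.5257216095924377, 0.27931109070777893), (0.09049905836582184, 0.1705160140991211), 84.04512786865234)
panR 2264 [ 0.4854 -0.0383  0.0597] [ 0.405 -0.09   0.047] [0.581 0.015 0.07 ] ((0.49312567710876465, -0.03585045784711838), (0.09528904408216476, 0.1705297827720642), 84.68253326416016)
```

View pics/crop1.png

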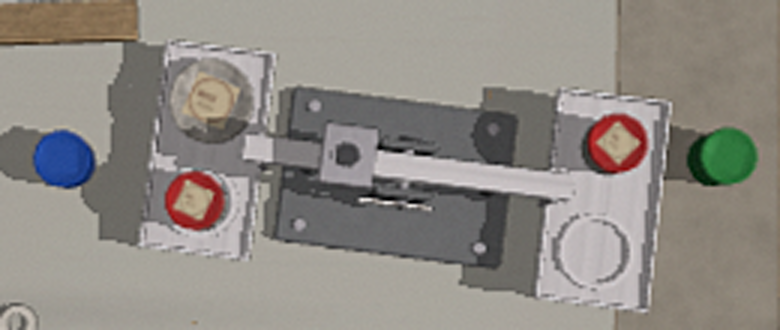

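The crop confirms it: the white tin with a red lid sits in the left pan's ring, and the ring at crop (590,250) is empty. The measured heights and pan centres (about 0.317 m apart) fit, giving a pivot of about (0.509, 0.122) and a beam direction of (0.103, 0.995). Next I go above the tin.

>>> move_arm(
  moves=[
    [0,0,0,0,0,-1,-0.45],
    [0,0,0,0,0,-1,-0.45],
    [0,0,0,0,0,-1,-0.45],
    [0,0,0,0,0,-1,-0.45],
  ],
)

```text
clock: 0.55
ee_pos: [0.2296, 0.4719, 0.239]
ee_rot: [0.05, 0.999, -0.0, -0.0]
wrist_force: [0.4, -0.4, 0.0]
gripper_width: 0.0617
gripper_force: 0.0
```

>>> move_arm(
  moves=[
    [-0.9,-0.53,0,0,0,0,-0.45],
    [-0.9,-0.53,0,0,0,0,-0.45],
    [-0.9,-0.53,0,0,0,0,-0.45],
    [-0.9,-0.53,0,0,0,0,-0.45],
    [-0.9,-0.53,0,0,0,0,-0.45],
    [-0.9,-0.53,0,0,0,0,-0.45],
    [-0.9,-0.53,0,0,0,0,-0.45],
    [-0.9,-0.53,0,0,0,0,-0.45],
    [-0.9,-0.53,0,0,0,0,-0.45],
    [-0.9,-0.53,0,0,0,0,-0.45],
    [0,0,0,0,0,0,-0.45],
    [0,0,0,0,0,0,-0.45],
  ],
)

```text
clock: 1.75
ee_pos: [0.4819, 0.2855, 0.2388]
ee_rot: [0.053, 0.999, -0.0, -0.0]
wrist_force: [-0.6, 0.2, 0.2]
gripper_width: 0.0619
gripper_force: 0.0
```

```bash
cat >> h.py <<'E'
from scipy.spatial.transform import Rotation as R
def delta(target):
    s=arm.read_state();r=R.from_quat(s["ee_rot"]).as_matrix()
    return (r.T@(np.array(target)-s["ee_pos"])/.03).round(2)
E
python3 - <<'E'
from h import *
s=arm.read_state();print(s["ee_pos"],s["ee_rot"],s["gripper_width"],s["wrist_force"],delta([.482,.2866,.073]))
p,d,P,K,T=grab("scene")
# loose tin in scene view: red lid near (280,228); second-view check
H,S,V=cv2.split(cv2.cvtColor(p,cv2.COLOR_RGB2HSV));m=(((H<8)|(H>172))&(S>120)&(V>80)).astype(np.uint8)
n,l,st,ce=cv2.connectedComponentsWithStats(m)
for i in range(1,n):
    if st[i,4]>60 and 200<ce[i,0]<460 and 150<ce[i,1]<330:
        x,y,w,h,a=st[i];print(st[i],ce[i],ray(K,T,x+w/2,ce[i,1],.09 if ce[i,0]<350 else .107).round(4))
save(p,"pics/scene1.png")
E
```

```text
[0.48188114 0.28545885 0.23880913] [ 5.26637889e-02  9.98612152e-01 -2.29424397e-04 -4.93169929e-04] 0.0619101967725179 [-0.55531381  0.18029057  0.17270046] [-0.01  0.04  5.53]
[270 221  21  15 179] [280.0726257  228.37430168] [0.479  0.2815 0.09  ]
[407 275  24  19 253] [418.46640316 284.81818182] [ 0.5297 -0.0441  0.107 ]
```

View pics/scene1.png

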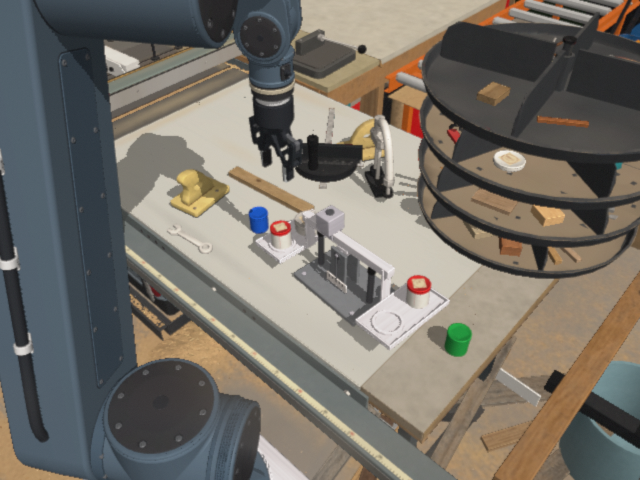

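The gripper is above the loose tin with nothing disturbed. I descend, close and lift.

>>> move_arm(
  moves=[
    [0,0,1,0,0,0,-0.45],
    [0,0,1,0,0,0,-0.45],
    [0,0,1,0,0,0,-0.45],
    [0,0,1,0,0,0,-0.45],
    [0,0,0.7,0,0,0,-0.45],
    [0,0,0.5,0,0,0,-0.45],
    [0,0,0.3,0,0,0,-0.45],
    [0,0,0,0,0,0,-0.45],
  ],
)

```text
clock: 2.6
ee_pos: [0.4805, 0.2862, 0.0734]
ee_rot: [0.051, 0.999, -0.001, -0.001]
wrist_force: [0.3, 0.2, 0.0]
gripper_width: 0.0622
gripper_force: 0.0
```

>>> move_arm(
  moves=[
    [0,0,0,0,0,0,-0.25],
    [0,0,0,0,0,0,-0.15],
    [0,0,0,0,0,0,0],
    [0,0,0,0,0,0,0.3],
    [0,0,0,0,0,0,0.3],
    [0,0,0,0,0,0,0.3],
  ],
)

```text
clock: 3.2
ee_pos: [0.4822, 0.2863, 0.0757]
ee_rot: [0.052, 0.999, 0.001, 0.001]
wrist_force: [-1.5, 0.6, 6.1]
gripper_width: 0.0438
gripper_force: 59.9
```

>>> move_arm(
  moves=[
    [0,0,-0.15,0,0,0,0.3],
    [0,0,-0.2,0,0,0,0.3],
    [0,0,-0.4,0,0,0,0.3],
    [0,0,-0.8,0,0,0,0.3],
    [0,0,-1,0,0,0,0.3],
    [0,0,-1,0,0,0,0.3],
    [0,0,-1,0,0,0,0.3],
    [0,0,-1,0,0,0,0.3],
    [0,0,0,0,0,0,0.3],
    [0,0,0,0,0,0,0.3],
  ],
)

```text
clock: 4.2
ee_pos: [0.482, 0.286, 0.2417]
ee_rot: [0.052, 0.999, 0.0, 0.001]
wrist_force: [-0.9, -0.0, -2.6]
gripper_width: 0.0434
gripper_force: 61.2
```

```bash
python3 - <<'E'
from h import *
s=arm.read_state();print(s["ee_pos"],s["ee_rot"],s["gripper_width"],s["wrist_force"])
p,d,P,K,T=grab("scene");save(cv2.resize(p[80:380,180:480],None,fx=2,fy=2,interpolation=2),"pics/lift.png")
p,d,P,K,T=grab("top")
# ring right: bright pixels contours near (427,273)
g=cv2.cvtColor(p,cv2.COLOR_RGB2GRAY)[255:293,408:448];G=cv2.resize(g,None,fx=6,fy=6,interpolation=2)
c=cv2.HoughCircles(cv2.GaussianBlur(G,(0,0),2),cv2.HOUGH_GRADIENT,1.5,60,param1=60,param2=20,minRadius=50,maxRadius=90)
for x,y,r in c[0][:3]:
    u,v=408+(x+.5)/6-.5,255+(y+.5)/6-.5;print(u,v,r/6,ray(K,T,u,v,.063).round(4), "diam mm",2000*r/6/511.6*(1.288-.063))
Z=P[...,2];m=np.zeros(Z.shape,bool);m[215:300,405:458]=1;m&=(Z>.04)&(Z<.075)
q=P[m];(c,sz,a)=cv2.minAreaRect(q[:,:2].astype(np.float32));print(c,sz,a,np.median(q[:,2]))
f=P[262:284,419:436,2];print("ring floor",np.nanmedian(f))
E
```

```text
[0.48195961 0.28604723 0.24167493] [5.18485848e-02 9.98654625e-01 4.13386230e-04 7.03050711e-04] 0.04339498487015825 [-0.85462028 -0.00403572 -2.57618775]
427.70834 273.20834 11.808333 [ 0.4511 -0.0317  0.063 ] diam mm 56.548897
417.70834 277.95834 11.808333 [ 0.4391 -0.008   0.063 ] diam mm 56.548897
(0.49307945370674133, -0.03613896667957306) (0.09655630588531494, 0.17021985352039337) 83.96749877929688 0.05937128710680928
ring floor 0.058735278352157416
```

View pics/lift.png

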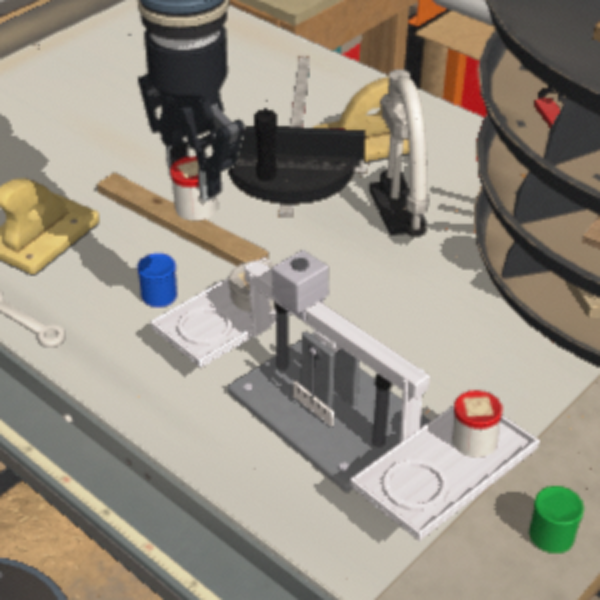

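The tin is held upright, everything else is still, and the right ring is measured at (0.451, -0.0325). I carry it over.

>>> move_arm(
  moves=[
    [0,-0.5,0,0,0,0,0.3],
    [0,-0.97,0,0,0,0,0.3],
    [0,-1,0,0,0,0,0.3],
    [0,-1,0,0,0,0,0.3],
    [0,-1,0,0,0,0,0.3],
    [0,-1,0,0,0,0,0.3],
    [0,-1,0,0,0,0,0.3],
    [0,-1,0,0,0,0,0.3],
    [0,-1,0,0,0,0,0.3],
    [0,-1,0,0,0,0,0.3],
    [-0.1,-0.7,0,0,0,0,0.3],
    [0,-0.5,0,0,0,0,0.3],
  ],
)

```text
clock: 5.5
ee_pos: [0.4504, -0.0347, 0.24]
ee_rot: [0.053, 0.999, -0.0, -0.001]
wrist_force: [-0.3, -0.4, -2.8]
gripper_width: 0.0436
gripper_force: 61.3
```

>>> move_arm(
  moves=[
    [0,0,0.5,0,0,0,0.3],
    [0,0,1,0,0,0,0.3],
    [0,0,1,0,0,0,0.3],
    [0,0,1,0,0,0,0.3],
    [0,0,0,0,0,0,0.3],
    [0,0,0,0,0,0,0.3],
    [0,0,0,0,0,0,0.3],
  ],
)

```text
clock: 6.2
ee_pos: [0.4522, -0.033, 0.1371]
ee_rot: [0.052, 0.999, -0.0, 0.001]
wrist_force: [0.4, 0.0, -2.0]
gripper_width: 0.0436
gripper_force: 61.6
```

```bash
python3 - <<'E'
from h import *
s=arm.read_state();print(s["ee_pos"],s["gripper_width"],s["wrist_force"],delta([.452,-.0325,.0927]))
p,d,P,K,T=grab("scene");save(cv2.resize(p[200:360,320:480],None,fx=3.5,fy=3.5,interpolation=2),"pics/pre.png")
E
```

```text
[ 0.45219804 -0.03298444  0.13708573] 0.04360943683517976 [ 0.39834986  0.04502572 -1.98294309] [0.01 0.02 1.48]
```

View pics/pre.png

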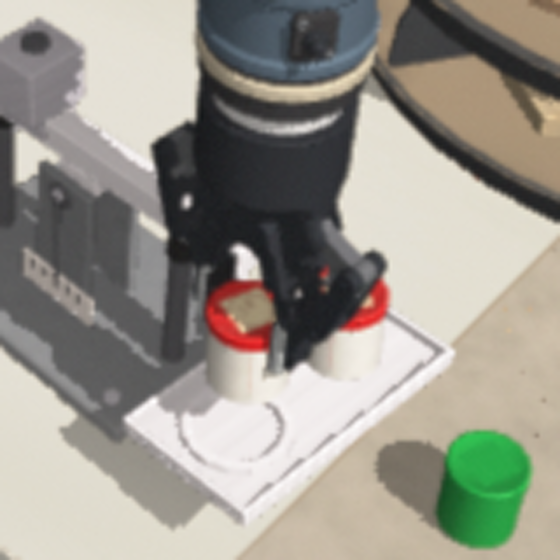

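```bash
python3 - <<'E'
from h import *
c=arm.calibration("scene");K=np.array(c["mtx"]);T=np.linalg.inv(c["extrinsics"])
for z in(.153,.103,.063):
    q=T[:3,:3]@[.451,-.0325,z]+T[:3,3];q=K@q/q[2];print(z,q[:2],(q[0]-320)*3.5,(q[1]-200)*3.5)
E
```

```text
0.153 [391.00957439 287.86646386] 248.53351037790267 307.5326235173394
0.103 [388.83184951 306.2581136 ] 240.91147328912322 371.9033976057408
0.063 [387.18443346 320.1711194 ] 235.14551712313175 420.59891790320097
```

>>> move_arm(
  moves=[
    [0,0,0.5,0,0,0,0.3],
    [0,0,0.4,0,0,0,0.3],
    [0,0,0.15,0,0,0,0.3],
    [0,0,0,0,0,0,0.3],
    [0,0,0,0,0,0,0.3],
  ],
)

```text
clock: 6.75
ee_pos: [0.4521, -0.0328, 0.1051]
ee_rot: [0.052, 0.999, -0.0, 0.001]
wrist_force: [0.2, 1.4, -1.6]
gripper_width: 0.0434
gripper_force: 61.6
```

>>> move_arm(
  moves=[
    [0,0,0.1,0,0,0,0.3],
    [0,0,0.1,0,0,0,0.3],
    [0,0,0.07,0,0,0,0.3],
    [0,0,0,0,0,0,0.3],
    [0,0,0,0,0,0,0.3],
  ],
)

```text
clock: 7.25
ee_pos: [0.4515, -0.0327, 0.0961]
ee_rot: [0.052, 0.999, -0.0, -0.0]
wrist_force: [0.2, 0.0, -1.1]
gripper_width: 0.0438
gripper_force: 61.6
```

>>> move_arm(
  moves=[
    [0,0,0.05,0,0,0,0.3],
    [0,0,0.05,0,0,0,0.3],
    [0,0,0,0,0,0,0.3],
    [0,0,0,0,0,0,0.3],
  ],
)

```text
clock: 7.65
ee_pos: [0.4515, -0.0328, 0.0932]
ee_rot: [0.052, 0.999, -0.0, -0.0]
wrist_force: [-0.2, -0.5, -1.9]
gripper_width: 0.0437
gripper_force: 61.6
```

>>> move_arm(
  moves=[
    [0,0,0.05,0,0,0,0.3],
    [0,0,0,0,0,0,0.3],
    [0,0,0,0,0,0,0.3],
  ],
)

```text
clock: 7.95
ee_pos: [0.4517, -0.0328, 0.0918]
ee_rot: [0.052, 0.999, -0.0, 0.0]
wrist_force: [0.1, 0.9, -0.6]
gripper_width: 0.044
gripper_force: 61.8
```

>>> move_arm(
  moves=[
    [0,0,0.04,0,0,0,0.3],
    [0,0,0,0,0,0,0.3],
    [0,0,0,0,0,0,0.3],
  ],
)

```text
clock: 8.25
ee_pos: [0.4517, -0.0326, 0.0906]
ee_rot: [0.052, 0.999, 0.0, 0.0]
wrist_force: [0.4, 1.3, 2.3]
gripper_width: 0.0437
gripper_force: 61.8
```

Contact came at the floor height, not 5 mm above it on the ring, so the tin is inside the ring. I release gently and rise.

>>> move_arm(
  moves=[
    [0,0,0,0,0,0,0.0],
    [0,0,0,0,0,0,-0.1],
    [0,0,0,0,0,0,-0.2],
    [0,0,0,0,0,0,-0.3],
    [0,0,0,0,0,0,-0.4],
    [0,0,0,0,0,0,-0.4],
  ],
)

```text
clock: 8.85
ee_pos: [0.4516, -0.0328, 0.0905]
ee_rot: [0.052, 0.999, -0.0, -0.0]
wrist_force: [-0.3, -0.5, 0.0]
gripper_width: 0.0593
gripper_force: 0.0
```

>>> move_arm(
  moves=[
    [0,0,-0.2,0,0,0,-0.4],
    [0,0,-0.4,0,0,0,-0.4],
    [0,0,-1,0,0,0,-0.4],
    [0,0,-1,0,0,0,-0.4],
    [0,0,-1,0,0,0,-0.4],
    [0,0,-1,0,0,0,-0.4],
    [0,0,-1,0,0,0,-0.4],
    [-1,0,0,0,0,0,-0.4],
    [0,0,0,0,0,0,-0.4],
  ],
)

```text
clock: 9.75
ee_pos: [0.4843, -0.0361, 0.2597]
ee_rot: [0.052, 0.999, -0.0, 0.002]
wrist_force: [0.0, 0.1, -0.8]
gripper_width: 0.0596
gripper_force: 0.0
```

```bash
cat >> h.py <<'E'
AX=np.array([.103,.995]);PV=np.array([.5094,.1217])
def tilt():
    "tilt from heights of lids; weight place from blob at .17-.2 height"
    o,p,d,P,K,T=meas();Z=P[...,2]
    for k in o:
        if o[k][3]>0:print(k,np.round(o[k][:4],4),o[k][4])
    Y=(P[...,:2]-PV)@AX;X=(P[...,:2]-PV)@np.array([.995,-.103])
    print("cover",{n:int(m.sum()) for n,m in {"beam":(abs(X)<.007)&(abs(Y)<.12)&(abs(Z-.138)<.012)}.items()})
    m=(abs(X)<.007)&(abs(Y)<.12)&(abs(Z-.138)<.012);a=np.polyfit(Y[m],Z[m],1);print("beam slope",a)
    for n,y0 in(("L",.16),("R",-.16)):
        m=(abs(Y-y0)<.04)&(abs(X)<.08)&(abs(Z-.05)<.012);
        if m.sum()>50:print(n,"pan",m.sum(),np.median(Z[m]))
    m=(abs(X)<.03)&(abs(Y)<.09)&(Z>.17)&(Z<.2)
    if m.sum():
        q=Y[m];print("weight",m.sum(),q.min(),q.max(),(np.percentile(q,2)+np.percentile(q,98))/2,np.median(Z[m]))
    return p
E
python3 - <<'E'
from h import *
s=arm.read_state();print(s["ee_pos"],s["gripper_width"],s["wrist_force"])
p=tilt();save(cv2.resize(p[190:300,230:490],None,fx=3,fy=3,interpolation=2),"pics/placed.png")
E
```

```text
[ 0.48429372 -0.03611963  0.25965564] 0.05958614904170227 [ 0.03574102  0.06125518 -0.77755489]
red435 [4.354036e+02 2.373675e+02 9.765300e+00 1.080000e-01] [0.5336, -0.0394, 0.108]
red431 [4.314445e+02 2.730000e+02 9.909600e+00 1.075000e-01] [0.451, -0.0312, 0.1075]
cover {'beam': 544}
beam slope [-0.04965266  0.13854062]
L pan 1376 0.043043742137570895
R pan 997 0.0579991806319069
weight 362 0.0298675792799603 0.06952275089826994 0.04974966951582307 0.17685205846736585
```

View pics/placed.png

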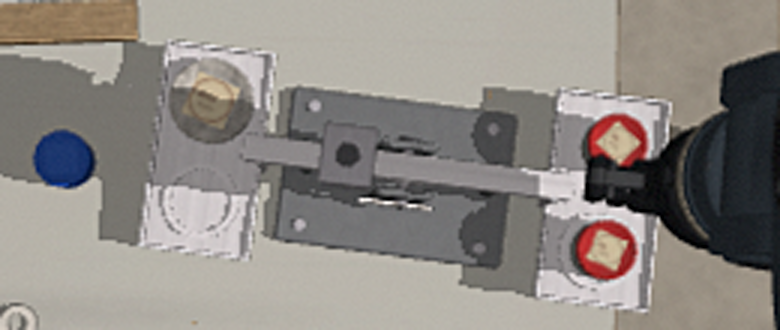

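The tin stands in the right ring with its lid level with its neighbour's (0.108 m). The beam is still on the left-down stop (slope -0.0497) and the weight is at +0.050. I straddle the weight with the fingers.

>>> move_arm(
  moves=[
    [0,0.5,0,0,0,0,-0.3],
    [-0.1,1,0,0,0,0,-0.3],
    [-0.1,1,0,0,0,0,-0.3],
    [-0.08,1,0,0,0,0,-0.3],
    [0,1,0,0,0,0,-0.3],
    [0,1,0,0,0,0,-0.3],
    [0,1,0,0,0,0,-0.3],
    [0,0.5,0,0,0,0,-0.3],
    [0,0,0,0,0,0,-0.3],
    [0,0,0,0,0,0,-0.3],
  ],
)

```text
clock: 10.8
ee_pos: [0.5109, 0.1717, 0.2583]
ee_rot: [0.052, 0.999, -0.0, -0.0]
wrist_force: [-0.4, -0.8, -0.8]
gripper_width: 0.0556
gripper_force: 0.0
```

```bash
python3 - <<'E'
from h import *
s=arm.read_state();print(s["ee_pos"],s["gripper_width"],s["wrist_force"],delta([.5143,.1712,.158]))
E
```

```text
[0.51094653 0.17169657 0.25829542] 0.05563429706032433 [-0.36942814 -0.80516959 -0.76069962] [-0.12 -0.    3.34]
```

>>> move_arm(
  moves=[
    [-0.12,0,0.5,0,0,0,-0.3],
    [0,0,0.8,0,0,0,-0.3],
    [0,0,0.8,0,0,0,-0.3],
    [0,0,0.6,0,0,0,-0.3],
    [0,0,0.4,0,0,0,-0.3],
    [0,0,0.2,0,0,0,-0.3],
    [0,0,0,0,0,0,-0.3],
    [0,0,0,0,0,0,-0.3],
  ],
)

```text
clock: 11.6
ee_pos: [0.5155, 0.1716, 0.1602]
ee_rot: [0.052, 0.999, 0.0, 0.0]
wrist_force: [-0.2, -0.5, -0.0]
gripper_width: 0.0554
gripper_force: 0.0
```

>>> move_arm(
  moves=[
    [0,-0.08,0,0,0,0,-0.3],
    [0,-0.08,0,0,0,0,-0.3],
    [0,-0.08,0,0,0,0,-0.3],
    [0,0,0,0,0,0,-0.3],
  ],
)

```text
clock: 12.0
ee_pos: [0.5144, 0.1643, 0.1597]
ee_rot: [0.052, 0.999, -0.0, 0.0]
wrist_force: [0.8, 0.4, -0.1]
gripper_width: 0.0557
gripper_force: 0.0
```

>>> move_arm(
  moves=[
    [0,-0.08,0,0,0,0,-0.3],
    [0,-0.08,0,0,0,0,-0.3],
    [0,-0.08,0,0,0,0,-0.3],
  ],
)

```text
clock: 12.3
ee_pos: [0.514, 0.1582, 0.16]
ee_rot: [0.052, 0.999, 0.001, 0.0]
wrist_force: [0.0, 4.2, 2.9]
gripper_width: 0.0557
gripper_force: 2.5
```

>>> move_arm(
  moves=[
    [0,-0.09,0,0,0,0,-0.3],
    [0,-0.09,0,0,0,0,-0.3],
    [0,-0.09,0,0,0,0,-0.3],
    [0,-0.09,0,0,0,0,-0.3],
  ],
)

```text
clock: 12.7
ee_pos: [0.5128, 0.1468, 0.1597]
ee_rot: [0.052, 0.999, 0.0, 0.0]
wrist_force: [1.5, 5.4, 3.7]
gripper_width: 0.0559
gripper_force: 2.6
```

>>> move_arm(
  moves=[
    [0,-0.09,0,0,0,0,-0.3],
    [0,-0.09,0,0,0,0,-0.3],
    [0,-0.09,0,0,0,0,-0.3],
    [0,-0.09,0,0,0,0,-0.3],
  ],
)

```text
clock: 13.1
ee_pos: [0.5116, 0.136, 0.1597]
ee_rot: [0.052, 0.999, 0.0, 0.0]
wrist_force: [0.8, 4.8, 2.8]
gripper_width: 0.0555
gripper_force: 2.5
```

>>> move_arm(
  moves=[
    [0,0.1,0,0,0,0,-0.3],
    [0,0.15,0,0,0,0,-0.3],
    [0,0,0,0,0,0,-0.3],
    [0,0,0,0,0,0,-0.3],
    [0,0,0,0,0,0,-0.3],
    [0,0,0,0,0,0,-0.3],
    [0,0,0,0,0,0,-0.3],
    [0,0,0,0,0,0,-0.3],
    [0,0,0,0,0,0,-0.3],
    [0,0,0,0,0,0,-0.3],
  ],
)

```text
clock: 14.1
ee_pos: [0.5122, 0.1434, 0.1595]
ee_rot: [0.052, 0.999, -0.0, -0.0]
wrist_force: [0.0, -1.1, -1.1]
gripper_width: 0.0553
gripper_force: 0.0
```

```bash
python3 - <<'E'
from h import *
s=arm.read_state();print(s["ee_pos"],s["gripper_width"],s["wrist_force"])
tilt()
E
```

```text
[0.51216073 0.14337199 0.15949778] 0.05532750466054235 [ 0.03827712 -1.05903353 -1.12952563]
red436 [4.3650e+02 2.3700e+02 9.3409e+00 1.0760e-01] [0.5345, -0.0421, 0.1076]
cover {'beam': 99}
beam slope [-0.05605966  0.13934535]
L pan 1372 0.042905023450735214
R pan 259 0.059437888658538274
```

Still on the stop with the weight at about +0.022, so I push on.

>>> move_arm(
  moves=[
    [0,-0.1,0,0,0,0,-0.3],
    [0,-0.1,0,0,0,0,-0.3],
    [0,-0.1,0,0,0,0,-0.3],
    [0,-0.08,0,0,0,0,-0.3],
    [0,-0.08,0,0,0,0,-0.3],
    [0,-0.08,0,0,0,0,-0.3],
    [0,-0.04,0,0,0,0,-0.3],
  ],
)

```text
clock: 14.85
ee_pos: [0.5106, 0.126, 0.1597]
ee_rot: [0.052, 0.999, 0.0, 0.0]
wrist_force: [1.8, 3.1, 3.7]
gripper_width: 0.0558
gripper_force: 2.1
```

>>> move_arm(
  moves=[
    [0,0.1,0,0,0,0,-0.3],
    [0,0.15,0,0,0,0,-0.3],
    [0,0,0,0,0,0,-0.3],
    [0,0,0,0,0,0,-0.3],
    [0,0,0,0,0,0,-0.3],
    [0,0,0,0,0,0,-0.3],
    [0,0,0,0,0,0,-0.3],
    [0,0,0,0,0,0,-0.3],
    [0,0,0,0,0,0,-0.3],
    [0,0,0,0,0,0,-0.3],
    [0,0,0,0,0,0,-0.3],
    [0,0,0,0,0,0,-0.3],
  ],
)

```text
clock: 16.05
ee_pos: [0.5111, 0.1336, 0.1595]
ee_rot: [0.052, 0.999, -0.0, -0.0]
wrist_force: [0.4, 0.7, -0.3]
gripper_width: 0.0554
gripper_force: 0.0
```

```bash
python3 - <<'E'
from h import *
s=arm.read_state();print(s["ee_pos"],s["gripper_width"],s["wrist_force"])
tilt()
E
```

```text
[0.51112414 0.13355658 0.15951424] 0.05543168302192206 [ 0.3882283  0.7326043 -0.284814 ]
cover {'beam': 126}
beam slope [-0.03719982  0.13745552]
L pan 1424 0.043175581407851826
R pan 123 0.058700125237409084
weight 9 0.031140333981572208 0.05307606153347512 0.042094119504759525 0.17897595961097124
```

>>> move_arm(
  moves=[
    [0,-0.1,0,0,0,0,-0.3],
    [0,-0.1,0,0,0,0,-0.3],
    [0,-0.08,0,0,0,0,-0.3],
    [0,-0.07,0,0,0,0,-0.3],
    [0,-0.07,0,0,0,0,-0.3],
    [0,0,0,0,0,0,-0.3],
  ],
)

```text
clock: 16.7
ee_pos: [0.51, 0.1208, 0.1596]
ee_rot: [0.052, 0.999, -0.0, 0.0]
wrist_force: [1.4, 2.6, 1.4]
gripper_width: 0.0558
gripper_force: 1.6
```

>>> move_arm(
  moves=[
    [0,0.1,0,0,0,0,-0.3],
    [0,0.15,0,0,0,0,-0.3],
    [0,0,0,0,0,0,-0.3],
    [0,0,0,0,0,0,-0.3],
    [0,0,0,0,0,0,-0.3],
    [0,0,0,0,0,0,-0.3],
    [0,0,0,0,0,0,-0.3],
    [0,0,0,0,0,0,-0.3],
    [0,0,0,0,0,0,-0.3],
    [0,0,0,0,0,0,-0.3],
    [0,0,0,0,0,0,-0.3],
    [0,0,0,0,0,0,-0.3],
  ],
)

```text
clock: 17.9
ee_pos: [0.5106, 0.1285, 0.1595]
ee_rot: [0.052, 0.999, -0.0, -0.0]
wrist_force: [0.0, 0.5, 0.2]
gripper_width: 0.0553
gripper_force: 0.0
```

```bash
python3 - <<'E'
from h import *
s=arm.read_state();print(s["ee_pos"],s["gripper_width"],s["wrist_force"])
tilt()
E
```

```text
[0.51059629 0.12852786 0.1594961 ] 0.055316653396380686 [0.03522591 0.50181504 0.23800222]
cover {'beam': 143}
beam slope [-0.03263376  0.1384815 ]
L pan 1456 0.045595954067234046
R pan 75 0.05703153751866186
weight 10 0.02454592754853321 0.04004723411979392 0.03171311426448861 0.17812830639085298
```

The beam is off its stop, at about -0.034. I move the weight about 9 mm more.

>>> move_arm(
  moves=[
    [0,-0.1,0,0,0,0,-0.3],
    [0,-0.1,0,0,0,0,-0.3],
    [0,-0.08,0,0,0,0,-0.3],
    [0,-0.08,0,0,0,0,-0.3],
    [0,-0.08,0,0,0,0,-0.3],
    [0,-0.08,0,0,0,0,-0.3],
    [0,-0.04,0,0,0,0,-0.3],
    [0,0,0,0,0,0,-0.3],
  ],
)

```text
clock: 18.75
ee_pos: [0.509, 0.1115, 0.1595]
ee_rot: [0.052, 0.999, -0.0, 0.0]
wrist_force: [2.0, 2.9, 1.4]
gripper_width: 0.0556
gripper_force: 1.4
```

>>> move_arm(
  moves=[
    [0,0.1,0,0,0,0,-0.3],
    [0,0.15,0,0,0,0,-0.3],
    [0,0,0,0,0,0,-0.3],
    [0,0,0,0,0,0,-0.3],
    [0,0,0,0,0,0,-0.3],
    [0,0,0,0,0,0,-0.3],
    [0,0,0,0,0,0,-0.3],
    [0,0,0,0,0,0,-0.3],
    [0,0,0,0,0,0,-0.3],
    [0,0,0,0,0,0,-0.3],
    [0,0,0,0,0,0,-0.3],
    [0,0,0,0,0,0,-0.3],
  ],
)

```text
clock: 19.95
ee_pos: [0.5096, 0.1192, 0.1595]
ee_rot: [0.052, 0.999, -0.0, -0.0]
wrist_force: [-0.1, 0.6, -0.6]
gripper_width: 0.0555
gripper_force: 0.0
```

```bash
python3 - <<'E'
from h import *
s=arm.read_state();print(s["ee_pos"],s["gripper_width"],s["wrist_force"])
tilt()
E
```

```text
[0.50962713 0.11924749 0.15947509] 0.055499784529981264 [-0.10626798  0.58431494 -0.55997096]
cover {'beam': 171}
beam slope [0.00437142 0.13726251]
L pan 1482 0.0497406742714791
weight 11 0.013340345461933342 0.042950687095680805 0.026134508081638735 0.17535067514242964
```

About -0.008 left. I push about 2.5 mm more, then clear the view for a full reading.

>>> move_arm(
  moves=[
    [0,-0.1,0,0,0,0,-0.3],
    [0,-0.1,0,0,0,0,-0.3],
    [0,-0.07,0,0,0,0,-0.3],
    [0,-0.07,0,0,0,0,-0.3],
    [0,0,0,0,0,0,-0.3],
  ],
)

```text
clock: 20.5
ee_pos: [0.5088, 0.1091, 0.1597]
ee_rot: [0.052, 0.999, 0.0, 0.0]
wrist_force: [0.3, 3.0, 2.6]
gripper_width: 0.0555
gripper_force: 1.6
```

>>> move_arm(
  moves=[
    [0,0.1,0,0,0,0,-0.3],
    [0,0.15,0,0,0,0,-0.3],
    [0,0,-0.5,0,0,0,-0.3],
    [0,0,-0.8,0,0,0,-0.3],
    [0,0,-0.7,0,0,0,-0.3],
    [1,0,0,0,0,0,-0.3],
    [1,0,0,0,0,0,-0.3],
    [1,0,0,0,0,0,-0.3],
    [1,0,0,0,0,0,-0.3],
    [1,0,0,0,0,0,-0.3],
    [0,0,0,0,0,0,-0.3],
    [0,0,0,0,0,0,-0.3],
  ],
)

```text
clock: 21.7
ee_pos: [0.3602, 0.1323, 0.2198]
ee_rot: [0.051, 0.999, -0.0, 0.001]
wrist_force: [0.4, -0.5, 0.2]
gripper_width: 0.0555
gripper_force: 0.0
```

```bash
python3 - <<'E'
from h import *
s=arm.read_state();print(s["ee_pos"],s["gripper_width"],s["wrist_force"])
tilt();tilt()
E
```

```text
[0.36016914 0.13231208 0.21979549] 0.05546332463531654 [ 0.40907747 -0.45893153  0.18988215]
red434 [4.343889e+02 2.375000e+02 9.716100e+00 9.900000e-02] [0.534, -0.039, 0.099]
red430 [4.308934e+02 2.730082e+02 9.943100e+00 9.930000e-02] [0.4511, -0.0316, 0.0993]
cover {'beam': 541}
beam slope [0.00125795 0.13833171]
L pan 1479 0.05080694068729397
R pan 1360 0.050682882709444654
weight 374 -0.022196191614058388 0.017878271529239043 -0.0019481832897543846 0.17906301851352968
red434 [4.343889e+02 2.375000e+02 9.716100e+00 9.980000e-02] [0.5339, -0.0389, 0.0998]
red430 [4.307958e+02 2.728239e+02 9.736900e+00 9.900000e-02] [0.4515, -0.0315, 0.099]
cover {'beam': 529}
beam slope [-0.00106753  0.13841283]
L pan 1489 0.050860309262270365
R pan 1347 0.05061405822812359
weight 373 -0.022200962284318816 0.017789224011331033 -0.002044441228830204 0.1788523822047261
```

Level within about 1 mrad. I let it settle, confirm once, and hand in.

>>> move_arm(
  moves=[
    [0.8,0,-0.5,0,0,0,-0.3],
    [0,0,0,0,0,0,-0.3],
    [0,0,0,0,0,0,-0.3],
    [0,0,0,0,0,0,-0.3],
    [0,0,0,0,0,0,-0.3],
    [0,0,0,0,0,0,-0.3],
    [0,0,0,0,0,0,-0.3],
    [0,0,0,0,0,0,-0.3],
    [0,0,0,0,0,0,-0.3],
    [0,0,0,0,0,0,-0.3],
  ],
)

```text
clock: 22.8
ee_pos: [0.3363, 0.1346, 0.2345]
ee_rot: [0.052, 0.999, -0.0, 0.0]
wrist_force: [0.4, -0.3, 0.4]
gripper_width: 0.0555
gripper_force: 0.0
```

```bash
python3 - <<'E'
from h import *
a=[]
Xd=np.array([.995,-.103])
for _ in range(5):
    p,d,P,K,T=grab("top");Z=P[...,2];Y=(P[...,:2]-PV)@AX;X=(P[...,:2]-PV)@Xd
    m=(abs(X)<.007)&(abs(Y)<.12)&(abs(Z-.138)<.012);b=np.polyfit(Y[m],Z[m],1)[0]
    f=lambda y0:np.median(Z[(abs(Y-y0)<.04)&(abs(X)<.08)&(abs(Z-.05)<.012)])
    a.append((b,(f(.16)-f(-.16))/.32))
print(np.round(a,4),np.mean(a,0)); 
if abs(np.mean(a,0)).max()<.0025: print(arm.job_done())
E
```

```text
[[0.0002 0.001 ]
 [0.0006 0.0008]
 [0.0001 0.0009]
 [0.0017 0.0011]
 [0.0016 0.0015]] [0.00083676 0.00106345]
the job is handed in; nothing more can be done
None
```

The loose tin is in the right pan's ring, the other two tins are still in their pans, and the beam sat level on its own (measured tilt about 1 mrad) with the hand clear; I handed the job in at about 23 s.

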